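# Set the end-stop collar on the printer's guide rail

### The job

Take the end-stop collar out of its wooden cradle, lower it astride the guide rail at the open end (where the bar has no side flanges) and let go of it there. Then take it again across its width and slide it along the flanged bar towards the idler block until its leading end face is level with the near edge of the dark strip, without hitting the idler block, and leave it there seated on the bar. Leave the spool, jar and screwdriver where they are.

Things in the scene. Friction and masses are not known exactly. Their poses are not given: they have to be found in the camera images.
- collar: White printed end-stop collar, loose, 110-225 g, 65 mm high: an inverted U, long axis its own y, symmetric. Origin: centre of underside, z up. Skirt 70 mm long (y), 50 wide (x), 27 high; its end faces (y = +-35 mm) are set to the mark. Tunnel along y, open below: 40 mm wide, roof 21 mm up; two inward pointed side lips (tips 5 mm up, 24 mm apart, mouth 34 mm wide). Starts upright in the cradle, origin 6 mm above the bench.
- collar_block (a point): Centre of the collar's top face. The block to grip is 62 mm long (collar y) by 40 mm wide (x) and reaches from this face down 38 mm to the wider skirt. In the cradle only its ends are free (62 mm grip). Near the mark there is no room for a finger between its end and the idler block: there grip its long sides (40 mm).
- cradle: Fixed oak cradle, 72 mm (x) by 76 mm (y), origin at the centre of its underside on the bench. Floor 6 mm thick; two cheeks 6 mm thick, rising to 66 mm above the bench, stand along y at x = +-33 mm; open at both y ends. The collar starts centred on its floor, long axis along cradle y, its top 5 mm above the cheeks.
- rail: Fixed guide rail: aluminium bar along its own y, 340 mm long (y = -170 to 170 mm), 18 mm wide, flat top 60 mm above the bench, on an oak board 60 x 360 x 12 mm with white feet up to 28 mm high. Origin: on the bench under the bar's middle. On the open stretch, y = -170 to -50 mm, the collar can be lowered over the bar from above; seated, its origin is 39 mm above the bench.
- flange_start (a point): Bar centre line, top face, where the side flanges begin (rail y = -50 mm). From here to rail y = +170 mm the bar is 34 mm wide at the top: flanges 7 mm thick, their top 1 mm below the bar top, entry corners bevelled. The collar's lips run beneath them, so here it can only be slid along y, not lifted off or lowered on.
- load_mid (a point): Middle of the open stretch of the bar: centre line, top face, 60 mm above the bench, rail y = -110 mm. Axes as the rail's.
- idler: White idler block fixed on the flanged bar, its position along the bar varies. Axes parallel to the rail's. Origin: on the bench, under the bar's centre line at the near edge of the dark strip. The block is 60 mm wide (x), 40 mm long, its face toward the open end at y = +10 mm, its top 105 mm above the bench.
- mark (a point): The mark: edge, on the open-end side, of the dark strip across the bar directly before the idler block; on the bar's centre line, at bar-top height, 60 mm above the bench. The strip is 10 mm long (mark y = 0 to +10 mm) and ends at the block's face. Axes as the rail's: +y points to the idler block. When the collar is set right its centre is 35 mm before this point (mark y = -35 mm).
- jar: Bystander: grey jar with a dark lid, 56 mm across, 70 mm high, standing on the bench; origin at the centre of its underside.
- spool: Bystander: filament spool lying flat, black discs and white filament, 180 mm across, 60 mm high; origin at the centre of its underside.
- driver: Bystander: screwdriver lying on the bench, length along its own x, about 200 mm, up to about 30 mm high.
Mind the look-alikes: they are no part of the job. Leave any orange or purple look-alike of the collar alone.

How it is judged:
By the outcome, as a careful person would: the job done as asked, in the order asked, and still so for the second after the job is handed in, with the robot touching nothing.
It also fails if it takes over 64 s, if anything falls off the work surface, if the arm or the gripper's body presses on something with over 40 N, if the wrist force passes 120 N, or if a joint passes its speed limit or range.

### The arm

A 6-joint arm with a two-finger parallel gripper is mounted at the origin on the work surface. World frame = base frame: x ahead of the robot, y to its left, z up, the work surface at z = 0. Lengths are in m, angles in rad, forces in N, time in s.
With the tool pointing down it reaches from about 0.25 to 0.85 m from the base axis. Payload 12.5 kg.
Tool frame: the origin (TCP) lies on the centre line of the jaws, within the pads' length; the fingertips stand 22 mm ahead of it and the grasp point (between the pads) lies 3 mm ahead of it; z points along the fingers, y is the direction in which the jaws open and shut (so a half turn about z gives the same grasp; the last joint's range is limited). The gripper opens to 93 mm and grips with 3 to 60 N. Pads are 15 mm wide; open, the fingers measure 128 mm over their backs; the gripper's body (75 mm by 188 mm) begins 65 mm behind the grasp point.
Start: joints at [1.198, 0.351, 1.652, -0, 1.139, -0.085], TCP at [0.156, 0.527, 0.241] pointing down, gripper open.
Joint ranges: [-2.75, 2.75], [-0.79, 2.1], [0.01, 2.65], [-1.57, 4.71], [0.07, 3.14], [-2.87, 2.87]. Speed limits (rad/s): [2.22, 2.22, 2.79, 3.14, 3.14, 3.14].

### API

Orientations are given as a unit quaternion [x, y, z, w].
In Python, from plant import manip gives the robot as it stands.
- The arm moves only by the tool drive_tool, never from a script. Its argument "targets" is a list of rows, each a list of 3 entries, a list of its own where there are three numbers: the shift along the tool's x, y, z in units of 25 mm (1.0 is 25 mm), then the turn, a rotation vector about the tool's x, y, z in units of 5 degrees (1.0 is 5 degrees), then the closure in counts, from 0 (fully open) to 255 (shut). A call has 1 to 20 rows; each row shifts and turns the commanded pose from where the row before left it, along the tool's axes as they then stand; what a row does not reach is not made up. A row lasts 1/12 s, in which the tool goes at most 41.7 mm and 7.16 degrees, less where a joint would pass 70% of its speed; a pose out of reach is approached as far as the arm can. A call is refused whole if a number of a shift passes 1 or a number of a turn 1, either way. A call with a gripper value outside its range is refused whole. The fingers move at their own pace and stop on an object; the grip force is fixed at half the most. Time passes only in rows, so rows that do not move let the fingers close. It gives the time, the measured TCP pose, the force and the opening at its end, in the units of the state.
- manip.get_obs(): the state, without advancing time (a new reading comes with each control period).
- manip.get_image(name): name is "side" or "top" or "wrist"; returns a dict with "color" (400x640x3 uint8, red, green, blue), "range_z" (400x640 float32, m along the optical axis (not along the pixel's ray), 0 where there is no reading), "fov_y" (degrees; the focal length in pixels is half the picture's height over the tangent of half this angle, whatever the lens; pixels are square), "cx", "cy" (the principal point, pixels), "dist_coeffs" ([k1, k2, p1, p2, k3] as OpenCV has them; the pictures are not rectified), "position" and "rotation" of the camera in the world; the wrist camera has in their place "mount" (4x4, takes a point from camera to tool coordinates, whose origin is the TCP and whose axes are the flange's). Camera axes: x right, y up, looking along -z (the intrinsics and any distortion apply to the point x, -y, -z); pixel columns grow to the right and rows downward; lengths in m; the calibration is good to about 2 mm. A picture is of the moment at which its call begins: read the wrist's pose just before it.
- manip.hand_in(): hands the job in, once; it reports no verdict.
Trained networks look in a picture, given as the dict that the camera call returned (one of the last four; its "shot" number tells which), for a name from the list of things; names that differ only in an ending like _2 or _b are one class to them, and where a whole thing is asked for, a point or a joint stands for the part that bears it (a point fixed in the world has none). Each returns a list of dicts, best first, with "confidence" (0 to 1); they miss things now and then, are a little off and sometimes report something else, mostly with a low value. They report only what shows in the picture. A call takes as long as a camera call. They do not tell look-alikes from the thing itself.
- manip.regions_of(picture, thing): "mask" (400x640 bool, what is visible of it).
- manip.place_of(picture, thing): "centre" ([x, y, z] in m, in world coordinates, good to about 4 mm: a listed point, or the origin of a listed thing).
The state is a dict: "clock": time; "joints": joint angles; "qd": joint speeds; "effort": joint torques, N m; "tcp_pos": TCP position; "orientation": TCP orientation; "wrist_force": force on the tool from outside, world axes, zero at the start; "torque": the same for the moment, N m; "gripper_width": finger opening in m.
Only numpy, scipy, OpenCV 4.12 (cv2) and the standard library are available. Lean on these libraries where they do the work, as an engineer would, in place of code of your own. Each camera call takes 0.05 s, during which the arm holds its last target.

## Working session

There is one attempt and no reset: what is moved stays moved. The work goes in short steps, Python scripts to look and compute and a tool call to move; the robot and the scene stay as the last step left them, time stands still between calls to the robot, and variables do not carry over. Pictures are saved under pics/ and viewed, and the job is handed in when it is done.

Besides the shell and the picture viewer there is one more tool, called after "Call:" by a JSON object that holds its "fn" and its "kwargs". drive_tool: Moves the arm, as the interface text tells. Its arguments: {"type":"object","properties":{"targets":{"type":"array","items":{"type":"array"}}},"required":["targets"]}

```bash
mkdir -p pics; ls
cat > h.py <<'E'
import numpy as np, cv2
from plant import manip
from scipy.spatial.transform import Rotation as R
def K(p):
    f=200/np.tan(np.radians(p['fov_y'])/2)
    return np.array([[f,0,p['cx']],[0,f,p['cy']],[0,0,1.]])
def campose(p,o=None):
    if 'mount' in p:
        T=np.eye(4);T[:3,:3]=R.from_quat(o['orientation']).as_matrix();T[:3,3]=o['tcp_pos']
        M=T@np.array(p['mount']);return M[:3,:3],M[:3,3]
    r=np.array(p['rotation'],float)
    r=R.from_quat(r).as_matrix() if r.size==4 else r.reshape(3,3)
    return r,np.array(p['position'])
def rays(p,uv,o=None):
    uv=np.asarray(uv,float).reshape(-1,1,2)
    n=cv2.undistortPoints(uv,K(p),np.array(p['dist_coeffs'],float)).reshape(-1,2)
    d=np.c_[n[:,0],-n[:,1],-np.ones(len(n))]
    r,t=campose(p,o);return d@r.T,t
def onz(p,uv,z,o=None):
    d,t=rays(p,uv,o);return t+d*((z-t[2])/d[:,2])[:,None]
def byrange(p,uv,o=None):
    uv=np.asarray(uv,float).reshape(-1,2);d,t=rays(p,uv,o)
    return t+d*p['range_z'][uv[:,1].astype(int),uv[:,0].astype(int)][:,None]
def proj(p,X,o=None):
    r,t=campose(p,o);c=(np.asarray(X,float).reshape(-1,3)-t)@r
    c=c*[1,-1,-1]
    return cv2.projectPoints(c,np.zeros(3),np.zeros(3),K(p),np.array(p['dist_coeffs'],float))[0].reshape(-1,2)
def save(p,n): cv2.imwrite('pics/'+n,p['color'][:,:,::-1])
E
python3 - <<'E'
from h import *
o=manip.get_obs();print(o)
for c in ['top','side']:
    p=manip.get_image(c);save(p,c+'1.png')
    print(c,p['fov_y'],p['position'],p['dist_coeffs'])
    for t in ['collar','collar_block','cradle','rail','flange_start','load_mid','idler','mark','jar','spool','driver']:
        for d in manip.place_of(p,t)[:3]:
            print(t,np.round(d['confidence'],2),np.round(d['centre'],4),np.round(proj(p,d['centre'])[0]))
E
```

```text
pics
{'clock': 0.0, 'joints': array([ 1.19840353e+00,  3.51215246e-01,  1.65239737e+00,  6.59150101e-06,
        1.13912184e+00, -8.45900730e-02]), 'qd': array([-0.0011114 ,  0.0015222 , -0.00036721,  0.00101899,  0.00124087,
       -0.00127019]), 'effort': array([-2.82138244e-03, -4.97324753e+01, -2.85243756e+01,  6.97726454e-02,
        2.57583114e-02, -8.23108348e-05]), 'tcp_pos': array([0.15597007, 0.52709583, 0.24012307]), 'orientation': array([ 1.43406576e-01,  9.89663694e-01, -5.55383910e-04, -1.32228490e-04]), 'wrist_force': array([-0.36389473,  0.42718651,  0.35788195]), 'torque': array([ 0.00112382,  0.01330752, -0.01628955]), 'gripper_width': 0.0931061390646249}
top 44.22995071803577 [0.38694188 0.00946047 1.34267047] [-0.07249404  0.          0.          0.          0.        ]
collar 0.97 [0.4046 0.1954 0.0007] [266. 230.]
collar 0.88 [0.4658 0.0837 0.0043] [307. 207.]
collar 0.83 [ 3.835e-01 -2.440e-02 -2.000e-04] [347. 238.]
collar_block 0.92 [ 0.3805 -0.0212  0.0634] [346. 239.]
collar_block 0.88 [0.4671 0.0836 0.0658] [306. 205.]
collar_block 0.85 [0.3361 0.0854 0.06
[... 702 characters left out ...]
0.4685 0.085  0.0063] [303. 207.]
collar_block 0.91 [0.333  0.0894 0.0627] [254. 194.]
collar_block 0.86 [0.4065 0.1968 0.0632] [278. 170.]
collar_block 0.82 [0.4675 0.0843 0.072 ] [302. 189.]
rail 0.58 [ 0.6453 -0.0276  0.0037] [370. 228.]
flange_start 0.96 [ 0.645  -0.0721  0.0629] [375. 222.]
load_mid 0.73 [ 0.6433 -0.1382  0.0596] [380. 241.]
load_mid 0.43 [ 0.6434 -0.0715  0.0602] [374. 223.]
idler 0.8 [ 6.463e-01  4.780e-02 -1.000e-04] [365. 211.]
idler 0.54 [ 6.457e-01 -2.700e-02  5.000e-04] [370. 229.]
mark 0.81 [0.6472 0.0438 0.0605] [367. 196.]
jar 0.8 [ 0.4716 -0.1277 -0.002 ] [312. 261.]
jar 0.58 [0.4655 0.0854 0.0751] [301. 188.]
driver 0.84 [ 0.5443 -0.3508  0.0024] [355. 327.]
```

View pics/top1.png

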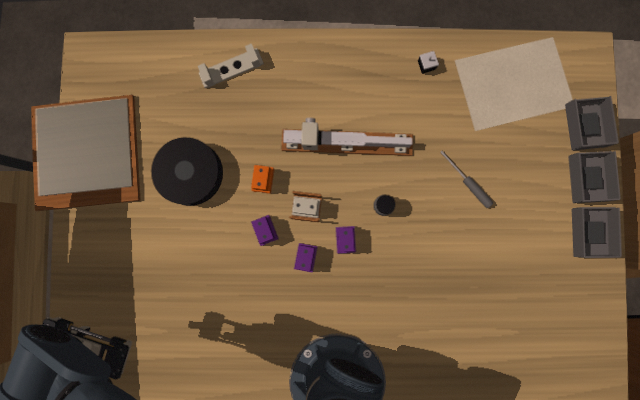

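View pics/side1.png

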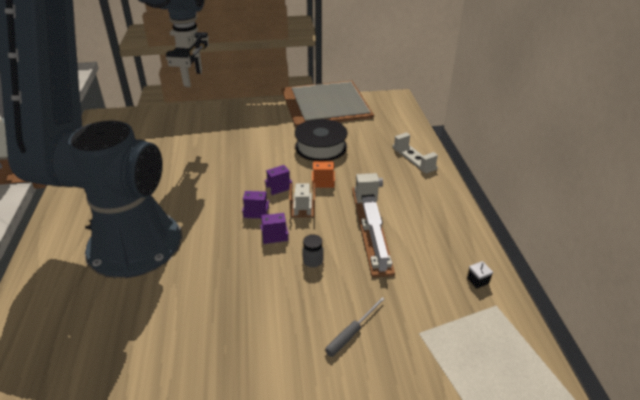

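Run:
```python
import cv2
a=cv2.imread('pics/top1.png')
cv2.imwrite('pics/t_crop.png',cv2.resize(a[110:290,240:420],(720,720),interpolation=cv2.INTER_CUBIC)[:600])
a=cv2.imread('pics/side1.png')
cv2.imwrite('pics/s_crop.png',cv2.resize(a[140:290,230:430],(800,600),interpolation=cv2.INTER_CUBIC))
```

```text
(no output)
```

View pics/t_crop.png

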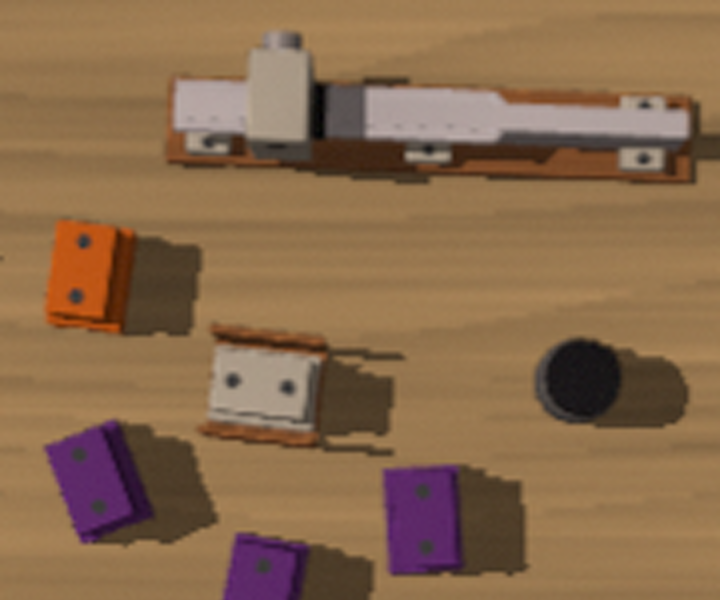

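View pics/s_crop.png

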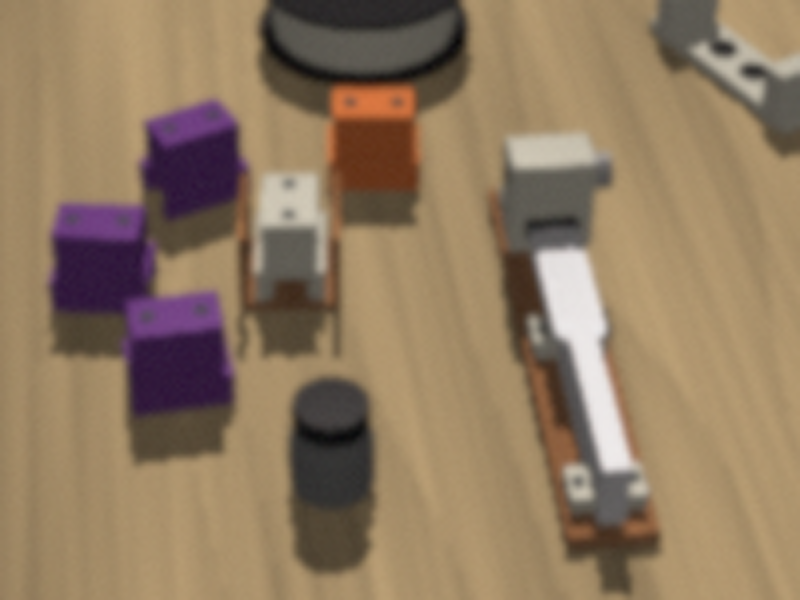

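The candidates, by top-camera pixel:
- White collar in the oak cradle, (307,207).
- Orange look-alike, (262,179).
- Purple look-alikes, (264,230), (305,257) and (346,240).

I choose the white one in the cradle, and the crops confirm it. On the rail, the grey stretch in front of the idler is partly the block's shadow. The true dark strip looks like the narrow, darker band at about (320,137), which I'll check with the wrist camera.

```bash
cat >> h.py <<'E'
def plan(pos,yaw_dir=None):
    """pos target; yaw_dir: world xy direction wanted for tool y (half-turn ok). prints shift (before turning) in 25mm units and turn in 5deg units"""
    o=manip.get_obs();Rm=R.from_quat(o['orientation']).as_matrix()
    s=Rm.T@(np.array(pos)-o['tcp_pos'])/0.025
    print('tcp',np.round(o['tcp_pos'],4),'t',round(o['clock'],2),'j',np.round(o['joints'],2),'w',round(o['gripper_width'],4))
    print('shift units',np.round(s,3))
    y=Rm[:,1];z=Rm[:,2]
    print('tool y',np.round(y,4),'tilt z',np.round(z,4))
    if yaw_dir is not None:
        d=np.array([*yaw_dir,0]);d/=np.linalg.norm(d);x=Rm[:,0]
        a=np.degrees(np.arctan2(-(d@x),d@y)); a2=(a+90)%180-90
        print('turn about tool z deg',a2,'or',a2-np.sign(a2)*180,'units',a2/5)
E
python3 - <<'E'
from h import *
o=manip.get_obs();p=manip.get_image('wrist');print(p['fov_y'],np.round(p['mount'],3),p['cx'],p['cy'])
save(p,'w0.png')
plan([0.467,0.084,0.24],[0.12,1])
plan([0.60,-0.02,0.30],[0.12,1])
E
```

```text
58.97519432203925 [[ 0.001  0.965  0.262  0.072]
 [ 1.    -0.001  0.     0.   ]
 [ 0.001  0.262 -0.965 -0.144]
 [ 0.     0.     0.     1.   ]] 324.0464136365367 194.7595663604895
tcp [0.1561 0.5274 0.2406] t 1.25 j [ 1.2   0.35  1.65  0.    1.14 -0.08] w 0.0931
shift units [-16.959 -13.475   0.025]
tool y [ 0.2839  0.9589 -0.    ] tilt z [-0. -0. -1.]
turn about tool z deg -9.648373199428931 or 170.35162680057107 units -1.9296746398857862
tcp [0.1561 0.5274 0.2406] t 1.25 j [ 1.2   0.35  1.65  0.    1.14 -0.08] w 0.0931
shift units [-23.241 -15.953  -2.375]
tool y [ 0.2839  0.9589 -0.    ] tilt z [-0. -0. -1.]
turn about tool z deg -9.648373199428931 or 170.35162680057107 units -1.9296746398857862
```

View pics/w0.png

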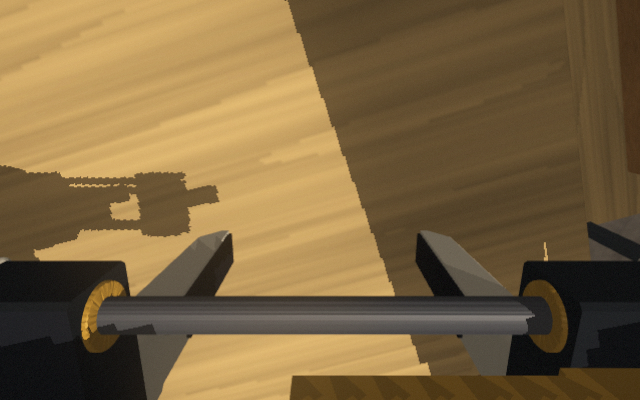

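Call:
{"fn": "drive_tool", "kwargs": {"targets": [[[-1,-0.55,-0.12],[0,0,0],0],[[-1,-0.55,-0.12],[0,0,0],0],[[-1,-0.55,-0.12],[0,0,0],0],[[-1,-0.55,-0.12],[0,0,0],0],[[-1,-0.55,-0.12],[0,0,0],0],[[-1,-0.55,-0.12],[0,0,0],0],[[-1,-0.55,-0.12],[0,0,0],0],[[-1,-0.55,-0.12],[0,0,0],0],[[-1,-0.55,-0.12],[0,0,0],0],[[-1,-0.55,-0.12],[0,0,0],0],[[-1,-0.55,-0.12],[0,0,0],0],[[-1,-0.55,-0.12],[0,0,0],0],[[-1,-0.55,-0.12],[0,0,0],0],[[-1,-0.55,-0.12],[0,0,0],0],[[-1,-0.55,-0.12],[0,0,0],0],[[-1,-0.55,-0.12],[0,0,0],0],[[-1,-0.55,-0.12],[0,0,0],0],[[-1,-0.55,-0.12],[0,0,0],0],[[-1,-0.55,-0.12],[0,0,0],0],[[-1,-0.55,-0.12],[0,0,0],0]]}}

```text
clock: 2.92
tcp_pos: [0.5583, 0.1206, 0.3009]
orientation: [0.143, 0.99, 0.0, 0.0]
wrist_force: [0.1, 0.4, 0.4]
gripper_width: 0.0929
```

Call:
{"fn": "drive_tool", "kwargs": {"targets": [[[-1,-0.55,-0.12],[0,0,0],0],[[-1,-0.55,-0.12],[0,0,0],0],[[-1,-0.55,-0.12],[0,0,0],0],[[-1,-0.55,-0.12],[0,0,0],0],[[-1,-0.55,-0.12],[0,0,0],0],[[-1,-0.55,-0.12],[0,0,0],0],[[-1,-0.55,-0.12],[0,0,0],0],[[0,0,0],[0,0,-1],0],[[0,0,0],[0,0,-1],0],[[0,0,0],[0,0,-1],0],[[0,0,0],[0,0,0],0],[[0,0,0],[0,0,0],0],[[0,0,0],[0,0,0],0]]}}

```text
clock: 4.0
tcp_pos: [0.6979, -0.0201, 0.3216]
orientation: [0.014, 1.0, -0.0, -0.0]
wrist_force: [-0.1, -0.0, -0.2]
gripper_width: 0.0927
```

Run:
```python
from h import *
plan([0.467,0.084,0.24],[0.12,1])
o=manip.get_obs();p=manip.get_image('wrist');save(p,'w1.png')
np.savez('w1.npz',p=np.array([p],dtype=object),o=np.array([o],dtype=object))
for t in ['rail','flange_start','load_mid','idler','mark','collar','cradle']:
    for d in manip.place_of(p,t)[:2]:
        print(t,np.round(d['confidence'],2),np.round(d['centre'],4),np.round(proj(p,d['centre'],o)[0]))
```

```text
tcp [ 0.6979 -0.0201  0.3216] t 4.0 j [-0.1   0.58  1.11 -0.    1.46 -1.64] w 0.0927
shift units [9.351 3.897 3.265]
tool y [ 0.0287  0.9996 -0.    ] tilt z [-1.e-04 -0.e+00 -1.e+00]
turn about tool z deg 5.197900953361227 or -174.80209904663877 units 1.0395801906722455
rail 0.77 [ 0.6456 -0.0238  0.0045] [320. 115.]
rail 0.67 [ 0.5476 -0.3463 -0.    ] [53. 40.]
load_mid 0.88 [ 0.6447 -0.1389  0.0607] [217. 119.]
idler 0.18 [ 0.6515 -0.0246  0.0047] [319. 120.]
mark 0.64 [0.6584 0.0435 0.0606] [379. 127.]
collar 0.75 [ 5.413e-01  2.050e-01 -1.000e-04] [507.  21.]
```

View pics/w1.png

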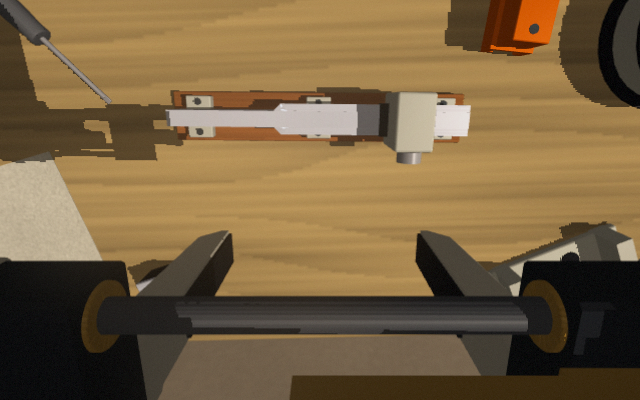

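Run:
```python
import cv2
a=cv2.imread('pics/w1.png')
cv2.imwrite('pics/w1c.png',cv2.resize(a[85:165,340:480],(800,457),interpolation=cv2.INTER_NEAREST))
cv2.imwrite('pics/w1d.png',cv2.resize(a[85:165,160:320],(800,400),interpolation=cv2.INTER_NEAREST))
for r in [107,112,117,122,127]:
    print(r,a[r,270:280,1], a[r,352:392,1])
```

```text
107 [ 55  54  56  55  55  64 127 175 183 187] [192 192 192 191 158  94  92  93  95  93  94  96  94  94  92  93  95  95
  96  96  94  96  94  93  94  94  91  73  38  30  31  31  31  32  32  34
  38  59  70  71]
112 [189 191 189 190 191 189 189 189 192 189] [190 192 191 190 188 150  91  94  95  92  93  93  89  92  93  93  90  91
  92  95  94  93  91  90  93  91  89  71  39  33  31  34  29  33  32  31
  44  62  69  73]
117 [190 191 191 189 191 189 187 188 189 189] [189 189 191 190 191 157  93  93  95  90  92  94  93  93  94  96  93  95
  95  91  93  91  91  93  92  94  92  72  33  30  30  30  28  32  30  32
  51  72  73  70]
122 [190 189 190 190 191 189 186 190 189 187] [193 190 189 188 190 156  94  91  90  91  93  94  94  95  94  92  94  93
  92  90  93  90  90  91  93  92  82  58  32  31  30  30  29  33  32  36
  57  74  70  70]
127 [106 105 105 112 154 187 184 185 185 185] [190 192 191 192 182 143  95  92  93  93  92  91  93  90  94  93  92  94
  90  92  93  91  91  94  92  92  75  46  31  32  32  30  34  29  32  47
  63  72  73  70]
```

View pics/w1c.png

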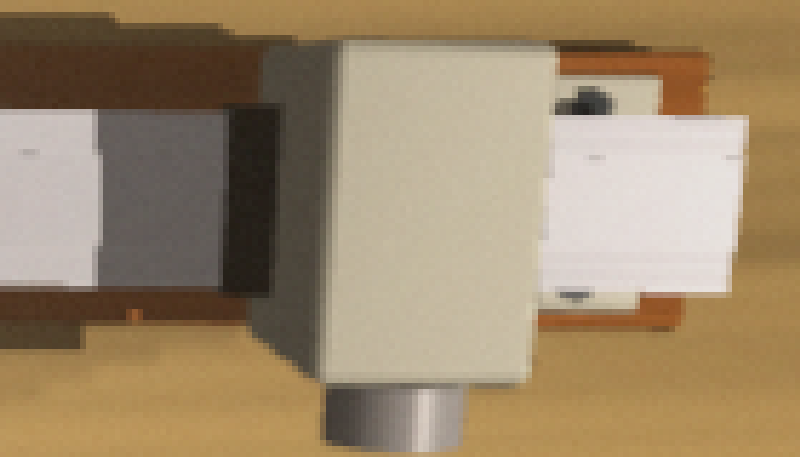

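View pics/w1d.png

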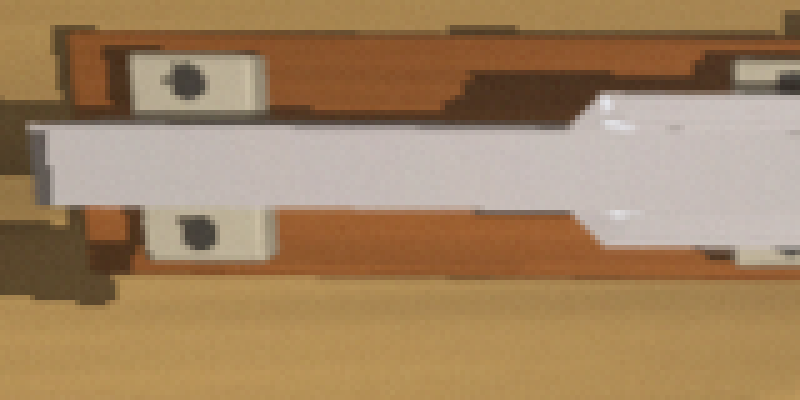

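Run:
```python
from h import *
z=np.load('w1.npz',allow_pickle=True);p=z['p'][0];o=z['o'][0]
g=cv2.GaussianBlur(p['color'],(1,1),0)[:,:,2].astype(float)  # blue: bar bright
mids=[]
for c in list(range(180,262,4))+list(range(290,350,4)):
    col=g[95:145,c]
    idx=np.where(col>140)[0]
    # longest run around row 118
    r=118-95
    a=r
    while col[a-1]>130:a-=1
    b=r
    while col[b+1]>130:b+=1
    def sub(i,j): return i+(130-col[i])/(col[j]-col[i])*(j-i)
    t=sub(a,a-1)+95; bt=sub(b,b+1)+95
    P=onz(p,[[c,t],[c,bt]],0.06,o)
    mids.append([c,*P.mean(0)[:2],np.linalg.norm(P[0]-P[1])])
m=np.array(mids);print(np.round(m[::4],4))
w=m[:,3];print(np.median(w[m[:,0]<270]),np.median(w[m[:,0]>280]))
k=np.polyfit(m[:,2],m[:,1],1);print('x=k*y+c',k,'resid',np.std(m[:,1]-np.polyval(k,m[:,2])))
for n,uv in dict(mark=[379.2,118],mark_t=[379.5,107],mark_b=[378.6,127],end=[169.6,118],fl=[278,117]).items(): print(n,onz(p,uv,0.06,o)[0])
print('range check',byrange(p,[[340,118],[220,118]],o))
# top cam refinement
pt=manip.get_image('top')
np.savez('top.npz',p=np.array([pt],dtype=object))
for uv in [(340,118),(220,118)]:
    X=byrange(p,uv,o)
a=pt['color']
print(np.round(proj(pt,[[0.6495,0.043,0.06],[0.6495,0.033,0.06]]),1))
print(a[134:139,312:334,1])
for u in [320,321,322]: print(u,onz(pt,[u,137],0.06)[0])
```

```text
[[ 1.800e+02  6.417e-01 -1.800e-01  1.770e-02]
 [ 1.960e+02  6.432e-01 -1.622e-01  1.960e-02]
 [ 2.120e+02  6.487e-01 -1.448e-01  2.960e-02]
 [ 2.280e+02  6.435e-01 -1.263e-01  1.780e-02]
 [ 2.440e+02  6.444e-01 -1.083e-01  1.780e-02]
 [ 2.600e+02  6.451e-01 -9.040e-02  1.810e-02]
 [ 3.020e+02  6.469e-01 -4.320e-02  3.360e-02]
 [ 3.180e+02  6.476e-01 -2.530e-02  3.360e-02]
 [ 3.340e+02  6.482e-01 -7.300e-03  3.370e-02]]
0.018058095295429944 0.033701291429920635
x=k*y+c [0.02892097 0.64854023] resid 0.0017204673955245617
mark [0.64828294 0.04346544 0.06      ]
mark_t [0.63629569 0.04364106 0.06      ]
mark_b [0.65822378 0.04291875 0.06      ]
end [ 0.64178691 -0.19176455  0.06      ]
fl [ 0.64401978 -0.07008195  0.06      ]
range check [[ 6.46997525e-01 -5.81386350e-04  6.10016940e-02]
 [ 6.43293439e-01 -1.35026311e-01  6.07625166e-02]]
[[321.8 136.7]
 [325.6 136.8]]
[[87 88 91 91 90 91 88 89 90 90 89 88 87 88 89 89 87 89 88 87 87 85]
 [88 89 90 91 91 90 90 88 89 88 87 87 88 86 88 89 88 88 88 85 86 88]
 [88 86 90 91 89 89 89 90 87 89 87 87 87 88 87 89 89 89 87 86 86 86]
 [86 88 91 92 91 88 88 89 88 88 88 88 90 88 90 87 87 88 88 87 86 85]
 [89 91 91 89 91 89 89 88 89 87 87 88 90 88 87 88 88 87 88 85 86 84]]
320 [0.6488259  0.04788976 0.06      ]
321 [0.64882695 0.045244   0.06      ]
322 [0.6488281  0.04259838 0.06      ]
```

Call:
{"fn": "drive_tool", "kwargs": {"targets": [[[0.97,0.54,0.25],[0,0,0],0],[[0.97,0.54,0.25],[0,0,0],0],[[0.97,0.54,0.25],[0,0,0],0],[[0.97,0.54,0.25],[0,0,0],0],[[0.97,0.54,0.25],[0,0,0],0],[[0.97,0.54,0.25],[0,0,0],0],[[0.97,0.54,0.25],[0,0,1],0],[[0,0,0],[0,0,0],0],[[0,0,0],[0,0,0],0],[[0,0,0],[0,0,0],0]]}}

```text
clock: 5.28
tcp_pos: [0.5314, 0.0785, 0.2784]
orientation: [0.056, 0.998, -0.0, 0.001]
wrist_force: [0.4, 0.6, 0.3]
gripper_width: 0.0929
```

Run:
```python
from h import *
plan([0.467,0.084,0.24],[0.12,1])
o=manip.get_obs();p=manip.get_image('wrist');save(p,'w2.png')
np.savez('w2.npz',p=np.array([p],dtype=object),o=np.array([o],dtype=object))
for t in ['collar','collar_block','cradle']:
    for d in manip.place_of(p,t)[:4]:
        print(t,np.round(d['confidence'],2),np.round(d['centre'],4),np.round(proj(p,d['centre'],o)[0]))
c=cv2.imread('pics/w2.png');cv2.imwrite('pics/w2c.png',cv2.resize(c[40:220,220:420],(800,600)if 0 else (666,600),interpolation=cv2.INTER_NEAREST))
```

```text
tcp [0.5314 0.0785 0.2784] t 5.28 j [ 0.06  0.29  1.64 -0.    1.21 -1.4 ] w 0.0929
shift units [ 2.587 -0.069  1.533]
tool y [0.1118 0.9937 0.    ] tilt z [ 1.2e-03 -1.0e-04 -1.0e+00]
turn about tool z deg 0.42118511393213964 or -179.57881488606785 units 0.08423702278642793
collar 0.97 [ 0.3795 -0.0234 -0.0007] [217.  35.]
collar 0.92 [ 5.403e-01  2.074e-01 -1.000e-04] [431. 156.]
collar 0.82 [ 4.065e-01  1.974e-01 -4.000e-04] [418.  37.]
collar 0.81 [0.4625 0.0813 0.0066] [320. 102.]
collar_block 0.95 [0.4652 0.0859 0.0699] [324. 104.]
collar_block 0.95 [0.5469 0.2046 0.0662] [448. 173.]
collar_block 0.76 [0.4049 0.1937 0.0701] [434.  23.]
collar_block 0.57 [ 0.3768 -0.0209  0.0643] [198.  19.]
```

View pics/w2.png

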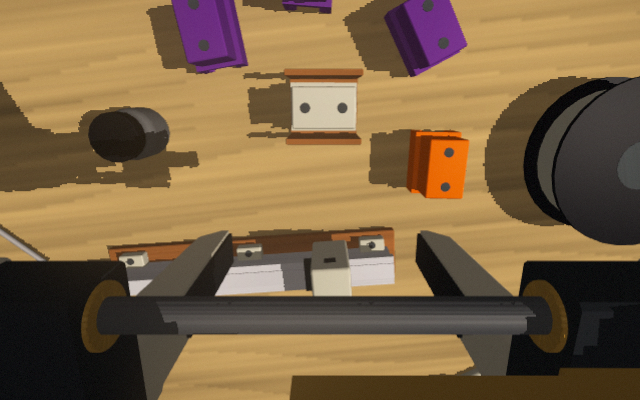

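View pics/w2c.png

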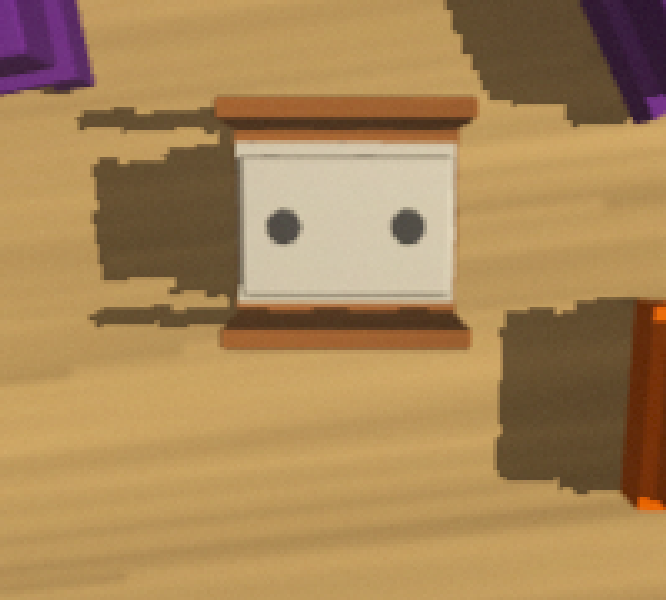

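The crop shows the white collar with its block top (dots at about (305,108) and (342,108)) between the two oak cheeks. The white part is the right one. Next I compute its centre and yaw.

Run:
```python
from h import *
z=np.load('w2.npz',allow_pickle=True);p=z['p'][0];o=z['o'][0]
s=3.333
c=[[220+a/s,40+b/s] for a,b in [(240,155),(451,155),(452,297),(241,297),(283,226),(407,226)]]
P=onz(p,c,0.071,o);print(np.round(P,4))
print('corner mean',P[:4].mean(0),'dots',P[4:].mean(0),'sep',np.linalg.norm(P[5]-P[4]))
for a,b in [(0,1),(3,2),(4,5)]:
    d=P[b]-P[a];print(np.linalg.norm(d),d[0]/d[1])
# cheek tops outer corners
c=[[220+a/s,40+b/s] for a,b in [(215,97),(477,97),(470,348),(221,348)]]
Q=onz(p,c,0.066,o);print(np.round(Q,4),Q.mean(0)); print((Q[1]-Q[0]),(Q[2]-Q[3]))
m=(P[4:].mean(0)+P[:4].mean(0))/2
plan([m[0],m[1],0.064],[*(P[5]-P[4])[:2]])
```

```text
[[0.4454 0.0577 0.071 ]
 [0.4521 0.1175 0.071 ]
 [0.4919 0.1143 0.071 ]
 [0.485  0.0526 0.071 ]
 [0.4663 0.0674 0.071 ]
 [0.4702 0.1031 0.071 ]]
corner mean [0.46859692 0.08554696 0.071     ] dots [0.46825416 0.08529215 0.071     ] sep 0.035932577820344765
0.06020863527456759 0.11170166135407618
0.0621032998323047 0.11165763689722176
0.035932577820344765 0.11167857090452758
[[0.4287 0.0523 0.066 ]
 [0.437  0.1268 0.066 ]
 [0.5081 0.1188 0.066 ]
 [0.4998 0.0441 0.066 ]] [0.4683898  0.08548617 0.066     ]
[8.31473944e-03 7.44244752e-02 5.55111512e-17] [0.00834083 0.07471226 0.        ]
tcp [0.5314 0.0782 0.2779] t 5.48 j [ 0.06  0.29  1.64 -0.    1.21 -1.4 ] w 0.093
shift units [2.536e+00 1.000e-03 8.554e+00]
tool y [ 0.1133  0.9936 -0.    ] tilt z [ 2.e-04 -0.e+00 -1.e+00]
turn about tool z deg -0.13524564446524323 or 179.86475435553476 units -0.027049128893048648
```

Call:
{"fn": "drive_tool", "kwargs": {"targets": [[[0.85,0,0.2],[0,0,0],0],[[0.85,0,0.4],[0,0,0],0],[[0.84,0,0.6],[0,0,0],0],[[0,0,0.9],[0,0,0],0],[[0,0,0.9],[0,0,0],0],[[0,0,0.9],[0,0,0],0],[[0,0,0.9],[0,0,0],0],[[0,0,0.7],[0,0,0],0],[[0,0,0.5],[0,0,0],0],[[0,0,0],[0,0,0],0],[[0,0,0],[0,0,0],0],[[0,0,0],[0,0,0],0]]}}

```text
clock: 6.48
tcp_pos: [0.4683, 0.0858, 0.1286]
orientation: [0.057, 0.998, 0.0, 0.001]
wrist_force: [-0.1, -0.2, -0.1]
gripper_width: 0.093
```

Run:
```python
from h import *
plan([0.4684,0.0854,0.064],[0.1117,1])
o=manip.get_obs();print(o['wrist_force']);p=manip.get_image('wrist');save(p,'w3.png')
p=manip.get_image('side');cv2.imwrite('pics/s3.png',cv2.resize(p['color'][140:260,220:420,::-1],(800,480)))
```

```text
tcp [0.4683 0.0858 0.1286] t 6.48 j [ 0.08  0.38  1.94  0.    0.82 -1.37] w 0.093
shift units [-0.004 -0.015  2.585]
tool y [1.132e-01 9.936e-01 2.000e-04] tilt z [ 1.e-03  1.e-04 -1.e+00]
turn about tool z deg -0.12476591427233075 or 179.87523408572767 units -0.024953182854466148
[-0.11811639 -0.17647745 -0.13108294]
```

View pics/w3.png

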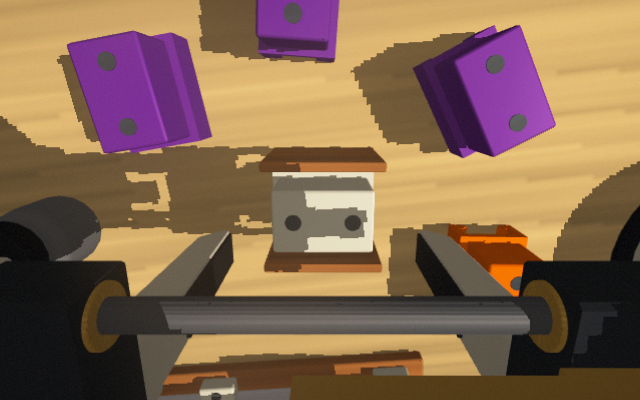

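View pics/s3.png

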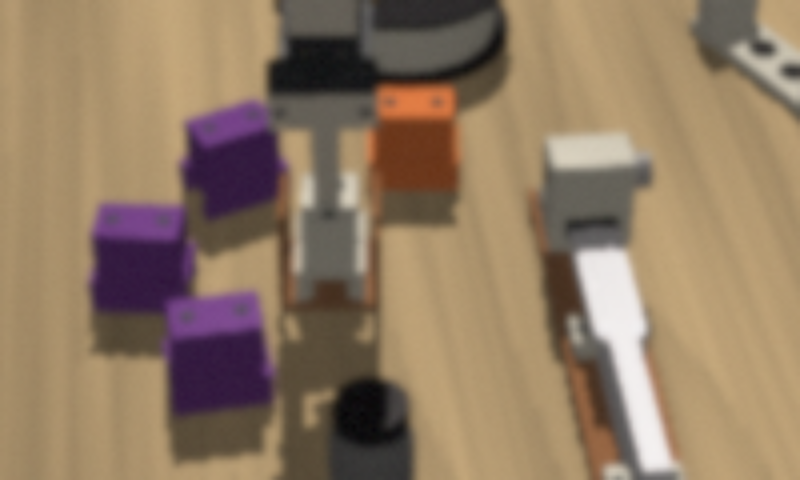

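The tool is centred over the collar and still 65 mm too high, because my row sum came up short. I'll go on down and close.

Call:
{"fn": "drive_tool", "kwargs": {"targets": [[[0,0,0.7],[0,0,0],0],[[0,0,0.7],[0,0,0],0],[[0,0,0.6],[0,0,0],0],[[0,0,0.4],[0,0,0],0],[[0,0,0.18],[0,0,0],0],[[0,0,0],[0,0,0],0],[[0,0,0],[0,0,0],0],[[0,0,0],[0,0,0],255],[[0,0,0],[0,0,0],255],[[0,0,0],[0,0,0],255],[[0,0,0],[0,0,0],255],[[0,0,0],[0,0,0],255],[[0,0,0],[0,0,0],255],[[0,0,0],[0,0,0],255],[[0,0,0],[0,0,0],255],[[0,0,0],[0,0,0],255],[[0,0,0],[0,0,0],255]]}}

```text
clock: 8.0
tcp_pos: [0.4677, 0.0858, 0.0636]
orientation: [0.057, 0.998, -0.0, 0.0]
wrist_force: [-1.0, -1.0, 4.9]
gripper_width: 0.0618
```

Run:
```python
from h import *
plan([0.4684,0.0854,0.064],[0.1117,1])
print(manip.get_obs()['wrist_force'])
```

```text
tcp [0.4677 0.0858 0.0636] t 8.0 j [ 0.08  0.5   1.97 -0.    0.67 -1.37] w 0.0618
shift units [-0.03  -0.014 -0.018]
tool y [ 0.113   0.9936 -0.    ] tilt z [ 2.e-04 -0.e+00 -1.e+00]
turn about tool z deg -0.11505510260045071 or 179.88494489739955 units -0.02301102052009014
[-1.00737234 -0.98240806  4.94059319]
```

Call:
{"fn": "drive_tool", "kwargs": {"targets": [[[0,0,-0.3],[0,0,0],255],[[0,0,-0.6],[0,0,0],255],[[0,0,-0.8],[0,0,0],255],[[0,0,-0.8],[0,0,0],255],[[0,0,-0.8],[0,0,0],255],[[0,0,-0.8],[0,0,0],255],[[0,0,-0.6],[0,0,0],255],[[0,0,-0.4],[0,0,0],255],[[0,0,0],[0,0,0],255],[[0,0,0],[0,0,0],255]]}}

```text
clock: 8.83
tcp_pos: [0.4674, 0.0858, 0.1907]
orientation: [0.057, 0.998, 0.0, 0.0]
wrist_force: [0.7, -0.4, -1.6]
gripper_width: 0.0619
```

Run:
```python
from h import *
plan([0.6436,-0.132,0.19],[0.037,1])
print(manip.get_obs()['wrist_force'])
```

```text
tcp [0.4674 0.0858 0.1907] t 8.83 j [ 0.08  0.28  1.89  0.    0.97 -1.37] w 0.0619
shift units [-7.986 -7.861  0.028]
tool y [0.1131 0.9936 0.    ] tilt z [ 0.  0. -1.]
turn about tool z deg -4.3730145970441185 or 175.62698540295588 units -0.8746029194088237
[ 0.66021918 -0.43388151 -1.59084855]
```

Call:
{"fn": "drive_tool", "kwargs": {"targets": [[[-0.4,-0.4,0],[0,0,0],255],[[-0.8,-0.8,0],[0,0,0],255],[[-0.9,-0.9,0],[0,0,0],255],[[-0.9,-0.9,0],[0,0,0],255],[[-0.9,-0.9,0],[0,0,0],255],[[-0.9,-0.9,0],[0,0,0],255],[[-0.9,-0.9,0],[0,0,0],255],[[-0.9,-0.9,0],[0,0,0],255],[[-0.8,-0.7,0],[0,0,0],255],[[-0.58,-0.56,0],[0,0,0],255],[[0,0,0],[0,0,-0.87],255],[[0,0,0],[0,0,0],255],[[0,0,0],[0,0,0],255],[[0,0,0],[0,0,0],255]]}}

```text
clock: 10.0
tcp_pos: [0.6432, -0.1318, 0.1901]
orientation: [0.02, 1.0, 0.0, -0.001]
wrist_force: [1.0, 0.8, -1.2]
gripper_width: 0.062
```

Run:
```python
from h import *
plan([0.6436,-0.132,0.12],[0.037,1])
o=manip.get_obs();p=manip.get_image('wrist');save(p,'w4.png')
p=manip.get_image('side');cv2.imwrite('pics/s4.png',cv2.resize(p['color'][120:300,260:460,::-1],(666,600)))
```

```text
tcp [ 0.6432 -0.1318  0.1901] t 10.0 j [-0.27  0.59  1.4   0.    1.15 -1.8 ] w 0.062
shift units [-0.021 -0.008  2.803]
tool y [3.910e-02 9.992e-01 3.000e-04] tilt z [-1.3e-03  4.0e-04 -1.0e+00]
turn about tool z deg -0.1192934428225243 or 179.88070655717746 units -0.02385868856450486
```

View pics/w4.png

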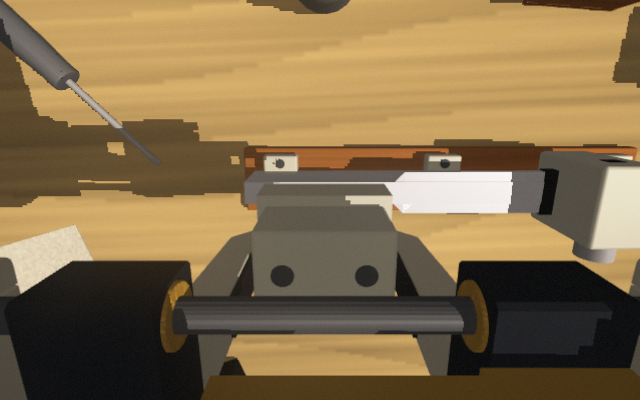

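View pics/s4.png

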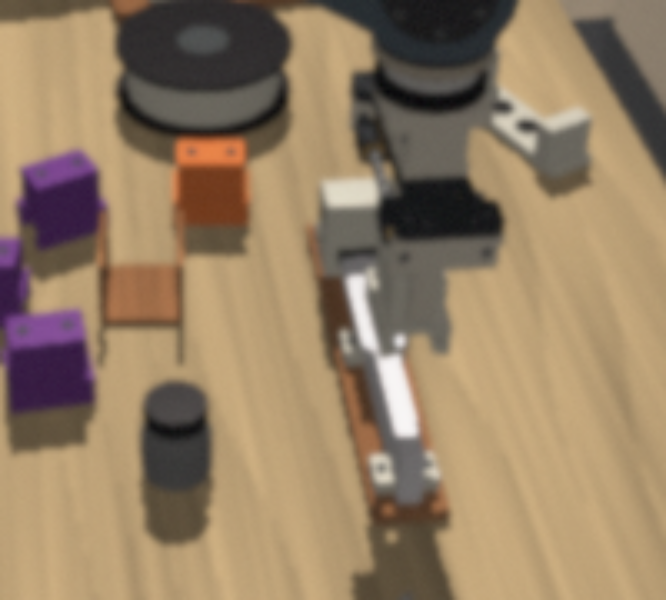

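Call:
{"fn": "drive_tool", "kwargs": {"targets": [[[0,0,0.5],[0,0,0],255],[[0,0,0.7],[0,0,0],255],[[0,0,0.7],[0,0,0],255],[[0,0,0.5],[0,0,0],255],[[0,0,0.3],[0,0,0],255],[[0,0,0.2],[0,0,0],255],[[0,0,0.2],[0,0,0],255],[[0,0,0.18],[0,0,0],255],[[0,0,0],[0,0,0],255],[[0,0,0],[0,0,0],255]]}}

```text
clock: 10.93
tcp_pos: [0.6438, -0.132, 0.1091]
orientation: [0.019, 1.0, -0.0, 0.0]
wrist_force: [-0.2, -0.5, -1.8]
gripper_width: 0.0616
```

Run:
```python
from h import *
plan([0.6434,-0.132,0.0968],[0.037,1])
o=manip.get_obs();print(o['wrist_force'],o['torque'])
p=manip.get_image('side');cv2.imwrite('pics/s5.png',cv2.resize(p['color'][120:300,260:460,::-1],(666,600)))
```

```text
tcp [ 0.6438 -0.132   0.1091] t 10.93 j [-0.27  0.69  1.45 -0.    1.   -1.81] w 0.0616
shift units [ 0.015 -0.001  0.494]
tool y [ 3.740e-02  9.993e-01 -1.000e-04] tilt z [ 3.e-04 -1.e-04 -1.e+00]
turn about tool z deg -0.023112817847874112 or 179.97688718215213 units -0.004622563569574823
[-0.20520077 -0.49508682 -1.80809802] [ 0.02839733 -0.01065796  0.02180515]
```

View pics/s5.png

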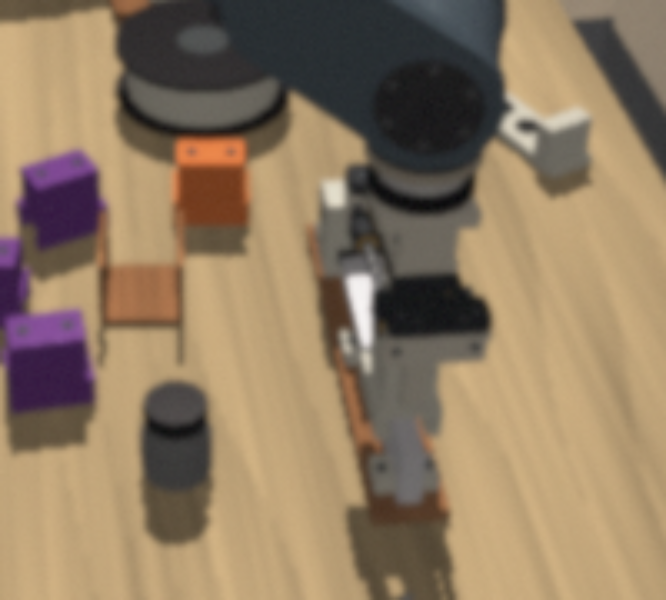

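There's no contact force with the underside 8 mm below the bar top, so the collar is astride. I'll lower the rest and let go.

Call:
{"fn": "drive_tool", "kwargs": {"targets": [[[0,0,0.2],[0,0,0],255],[[0,0,0.15],[0,0,0],255],[[0,0,0.1],[0,0,0],255],[[0,0,0.04],[0,0,0],255],[[0,0,0],[0,0,0],255],[[0,0,0],[0,0,0],255]]}}

```text
clock: 11.48
tcp_pos: [0.6436, -0.1319, 0.0966]
orientation: [0.019, 1.0, 0.0, -0.0]
wrist_force: [-0.9, 0.4, -0.2]
gripper_width: 0.0619
```

Run:
```python
from h import *
plan([0.6434,-0.132,0.0968],[0.037,1])
o=manip.get_obs();print(o['wrist_force'],o['torque'])
```

```text
tcp [ 0.6436 -0.1319  0.0966] t 11.48 j [-0.27  0.7   1.46  0.    0.98 -1.81] w 0.0619
shift units [ 0.008 -0.004 -0.006]
tool y [0.0373 0.9993 0.    ] tilt z [-1.e-04  0.e+00 -1.e+00]
turn about tool z deg -0.020993336376918137 or 179.97900666362307 units -0.004198667275383627
[-0.86068082  0.429153   -0.21373199] [0.02813516 0.08648941 0.04054006]
```

Call:
{"fn": "drive_tool", "kwargs": {"targets": [[[0,0,0],[0,0,0],0],[[0,0,0],[0,0,0],0],[[0,0,0],[0,0,0],0],[[0,0,0],[0,0,0],0],[[0,0,0],[0,0,0],0],[[0,0,-0.3],[0,0,0],0],[[0,0,-0.6],[0,0,0],0],[[0,0,-0.8],[0,0,0],0],[[0,0,-0.8],[0,0,0],0],[[0,0,-0.5],[0,0,0],0],[[0,0,-0.2],[0,0,0],0],[[0,0,0],[0,0,0],0],[[0,0,0],[0,0,0],0]]}}

```text
clock: 12.57
tcp_pos: [0.6433, -0.1319, 0.176]
orientation: [0.019, 1.0, 0.0, -0.0]
wrist_force: [-0.5, -0.2, -1.3]
gripper_width: 0.0929
```

Run:
```python
from h import *
plan([0.6434,-0.132,0.0968],[1,-0.037])
o=manip.get_obs();p=manip.get_image('wrist');save(p,'w6.png')
np.savez('w6.npz',p=np.array([p],dtype=object),o=np.array([o],dtype=object))
for t in ['collar','collar_block']:
    for d in manip.place_of(p,t)[:3]: print(t,round(d['confidence'],2),np.round(d['centre'],4))
p=manip.get_image('side');cv2.imwrite('pics/s6.png',cv2.resize(p['color'][150:290,300:460,::-1],(640,560)))
for t in ['collar','collar_block']:
    for d in manip.place_of(p,t)[:5]: print(t,round(d['confidence'],2),np.round(d['centre'],4))
```

```text
tcp [ 0.6433 -0.1319  0.176 ] t 12.57 j [-0.27  0.61  1.41 -0.    1.12 -1.81] w 0.0929
shift units [-0.004 -0.006  3.169]
tool y [3.730e-02 9.993e-01 1.000e-04] tilt z [-7.e-04  2.e-04 -1.e+00]
turn about tool z deg 89.97906707120819 or -90.02093292879181 units 17.99581341424164
collar 0.77 [ 0.6376 -0.1347  0.0404]
collar 0.83 [ 0.6412 -0.1318  0.0385]
collar 0.8 [ 0.3853 -0.0212  0.0029]
collar 0.75 [0.3297 0.0847 0.0013]
collar 0.7 [0.4051 0.1919 0.0035]
collar 0.59 [5.377e-01 2.034e-01 2.000e-04]
collar_block 0.94 [0.5411 0.2056 0.064 ]
collar_block 0.83 [ 0.6462 -0.1321  0.1054]
collar_block 0.74 [0.4059 0.195  0.0668]
collar_block 0.7 [ 0.3836 -0.0201  0.0653]
collar_block 0.56 [0.3299 0.0869 0.0658]
```

View pics/w6.png

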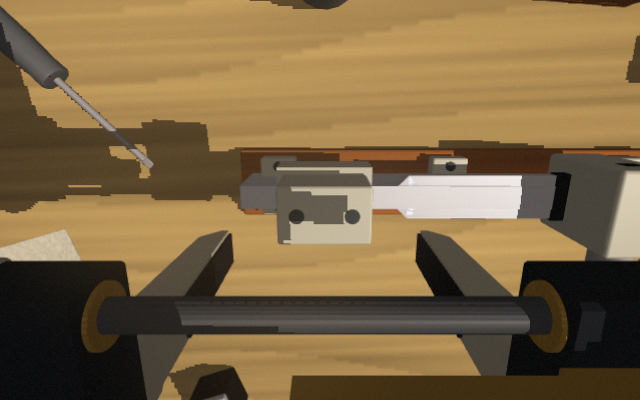

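View pics/s6.png

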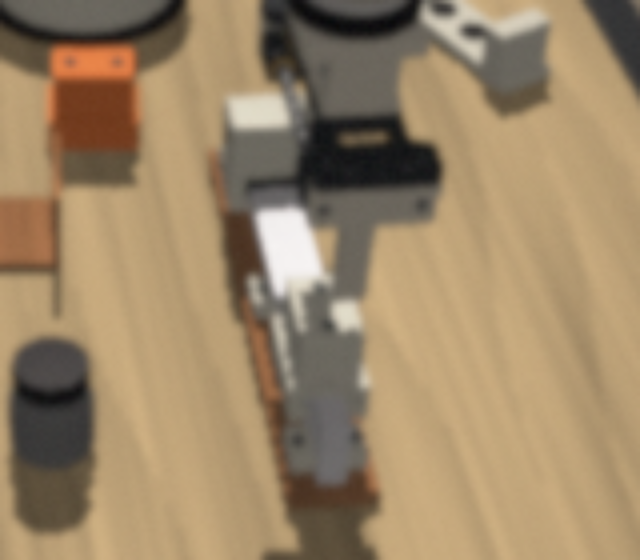

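Run:
```python
from h import *
z=np.load('w6.npz',allow_pickle=True);p=z['p'][0];o=z['o'][0]
P=onz(p,[[296.5,216],[352,216]],0.104,o);print(P,P.mean(0),np.linalg.norm(P[1]-P[0]),(P[1]-P[0])[0]/(P[1]-P[0])[1])
a=p['color'][:,:,1]
for r in (185,195,205): print(r,a[r,545:578])
cv2.imwrite('pics/w6c.png',cv2.resize(p['color'][140:270,230:600,::-1],(800,281),interpolation=cv2.INTER_NEAREST))
```

```text
[[ 0.64340338 -0.14933177  0.104     ]
 [ 0.64470652 -0.11358046  0.104     ]] [ 0.64405495 -0.13145612  0.104     ] 0.03577504745000979 0.036450065183705756
185 [88 83 86 88 89 86 87 90 87 86 26 12 10  8  4 11  7 12 11 12 13 12 14 10
 34 65 65 67 68 69 67 68 66]
195 [88 86 85 85 88 86 88 86 86 30 13  8  8 11  8  8  9 11  8  5 10  9 25 69
 68 69 67 70 67 67 66 66 65]
205 [86 88 84 87 88 89 85 45 10 11  8  7 11  8  5  8 10 12 12 15 21 66 67 66
 65 67 69 66 67 69 67 66 68]
```

View pics/w6c.png

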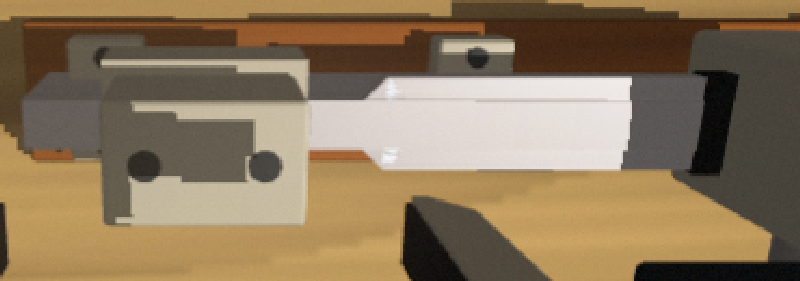

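Call:
{"fn": "drive_tool", "kwargs": {"targets": [[[0,0,0],[0,0,0.5],0],[[0,0,0],[0,0,1],0],[[0,0,0],[0,0,1],0],[[0,0,0],[0,0,1],0],[[0,0,0],[0,0,1],0],[[0,0,0],[0,0,1],0],[[0,0,0],[0,0,1],0],[[0,0,0],[0,0,1],0],[[0,0,0],[0,0,1],0],[[0,0,0],[0,0,1],0],[[0,0,0],[0,0,1],0],[[0,0,0],[0,0,1],0],[[0,0,0],[0,0,1],0],[[0,0,0],[0,0,1],0],[[0,0,0],[0,0,1],0],[[0,0,0],[0,0,1],0],[[0,0,0],[0,0,1],0],[[0,0,0],[0,0,1],0],[[0,0,0],[0,0,0.5],0],[[0,0,0],[0,0,0],0]]}}

```text
clock: 14.53
tcp_pos: [0.6436, -0.1319, 0.1763]
orientation: [0.721, 0.693, -0.0, -0.0]
wrist_force: [-0.6, 0.0, 0.4]
gripper_width: 0.0928
```

Run:
```python
from h import *
plan([0.6438,-0.1315,0.097],[1,-0.037])
o=manip.get_obs();p=manip.get_image('wrist');save(p,'w7.png')
np.savez('w7.npz',p=np.array([p],dtype=object),o=np.array([o],dtype=object))
z=np.load('w6.npz',allow_pickle=True);p=z['p'][0];o=z['o'][0]
print(onz(p,[[555,185],[554,195],[552,205]],0.06,o))
```

```text
tcp [ 0.6436 -0.1319  0.1763] t 14.53 j [-0.27  0.61  1.41 -0.    1.12 -0.23] w 0.0928
shift units [0.017 0.01  3.173]
tool y [ 9.992e-01 -3.930e-02 -4.000e-04] tilt z [-4.e-04  1.e-04 -1.e+00]
turn about tool z deg -0.13374577734120408 or 179.8662542226588 units -0.026749155468240814
[[0.64049381 0.0432535  0.06      ]
 [0.64834277 0.04354186 0.06      ]
 [0.65628495 0.043069   0.06      ]]
```

View pics/w7.png

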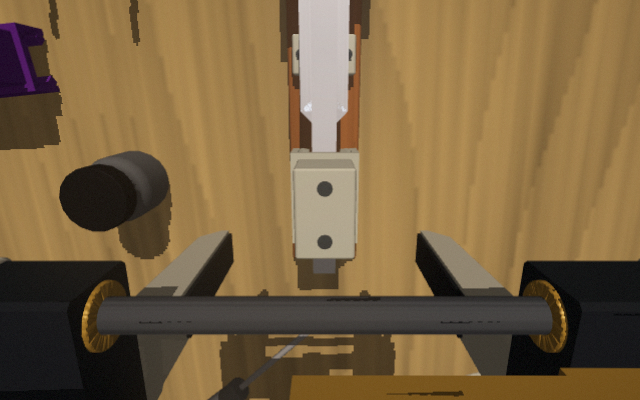

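Call:
{"fn": "drive_tool", "kwargs": {"targets": [[[0,0,0.4],[0,0,0],0],[[0,0,0.7],[0,0,0],0],[[0,0,0.8],[0,0,0],0],[[0,0,0.7],[0,0,0],0],[[0,0,0.4],[0,0,0],0],[[0,0,0.17],[0,0,0],0],[[0,0,0],[0,0,0],0],[[0,0,0],[0,0,0],255],[[0,0,0],[0,0,0],255],[[0,0,0],[0,0,0],255],[[0,0,0],[0,0,0],255],[[0,0,0],[0,0,0],255],[[0,0,0],[0,0,0],255],[[0,0,0],[0,0,0],255],[[0,0,0],[0,0,0],255],[[0,0,0],[0,0,0],255],[[0,0,0],[0,0,0],255],[[0,0,0],[0,0,0],255]]}}

```text
clock: 16.08
tcp_pos: [0.6436, -0.1319, 0.0974]
orientation: [0.72, 0.694, -0.0, -0.0]
wrist_force: [-0.8, -0.1, 0.4]
gripper_width: 0.0399
```

Run:
```python
from h import *
plan([0.6490,0.0084,0.097],[1,-0.037])
o=manip.get_obs();print(o['wrist_force'],o['torque']);p=manip.get_image('wrist');save(p,'w8.png')
np.savez('w8.npz',p=np.array([p],dtype=object),o=np.array([o],dtype=object))
```

```text
tcp [ 0.6436 -0.1319  0.0974] t 16.08 j [-0.27  0.7   1.46 -0.    0.98 -0.24] w 0.0399
shift units [5.617e+00 5.000e-03 1.500e-02]
tool y [ 0.9993 -0.0373 -0.    ] tilt z [-0.  0. -1.]
turn about tool z deg -0.02020748829541219 or 179.9797925117046 units -0.004041497659082438
[-0.7757319  -0.08650428  0.416244  ] [-0.08205492  0.05263941 -0.01703599]
```

View pics/w8.png

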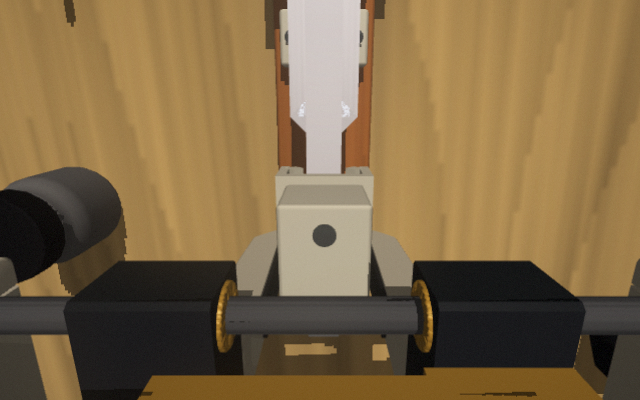

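Call:
{"fn": "drive_tool", "kwargs": {"targets": [[[0.15,0,0],[0,0,0],255],[[0.2,0,0],[0,0,0],255],[[0.2,0,0],[0,0,0],255],[[0.2,0,0],[0,0,0],255],[[0.2,0,0],[0,0,0],255],[[0.2,0,0],[0,0,0],255],[[0.2,0,0],[0,0,0],255],[[0.2,0,0],[0,0,0],255],[[0.2,0,0],[0,0,0],255],[[0.15,0,0],[0,0,0],255],[[0.1,0,0],[0,0,0],255],[[0,0,0],[0,0,0],255]]}}

```text
clock: 17.13
tcp_pos: [0.6455, -0.0812, 0.0974]
orientation: [0.72, 0.694, 0.0, -0.0]
wrist_force: [-0.4, 2.0, 1.1]
gripper_width: 0.0396
```

Run:
```python
from h import *
plan([0.6490,0.0084,0.097],[1,-0.037])
o=manip.get_obs();print(o['wrist_force'],o['torque']);p=manip.get_image('wrist');save(p,'w9.png')
```

```text
tcp [ 0.6455 -0.0812  0.0974] t 17.13 j [-0.2   0.69  1.48  0.    0.97 -0.16] w 0.0396
shift units [3.589 0.006 0.018]
tool y [ 0.9993 -0.037   0.    ] tilt z [ 0.e+00  4.e-04 -1.e+00]
turn about tool z deg -0.0008534368783443824 or 179.99914656312166 units -0.00017068737566887647
[-0.36111255  1.97111342  1.12987484] [ 0.21073932  0.12331065 -0.00269785]
```

View pics/w9.png

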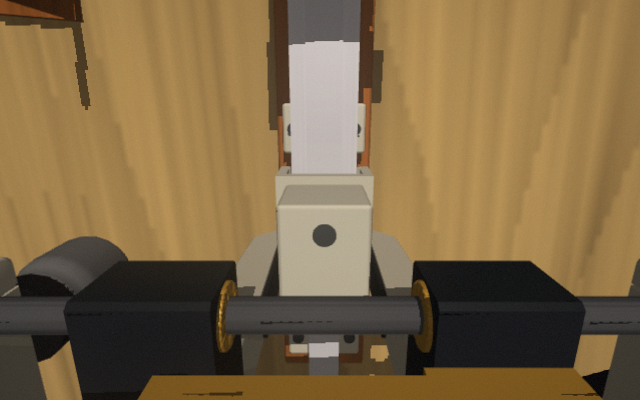

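Call:
{"fn": "drive_tool", "kwargs": {"targets": [[[0.15,0,0],[0,0,0],255],[[0.2,0,0],[0,0,0],255],[[0.2,0,0],[0,0,0],255],[[0.2,0,0],[0,0,0],255],[[0.2,0,0],[0,0,0],255],[[0.2,0,0],[0,0,0],255],[[0.2,0,0],[0,0,0],255],[[0.2,0,0],[0,0,0],255],[[0.2,0,0],[0,0,0],255],[[0.2,0,0],[0,0,0],255],[[0.2,0,0],[0,0,0],255],[[0.2,0,0],[0,0,0],255],[[0.2,0,0],[0,0,0],255],[[0.2,0,0],[0,0,0],255],[[0.15,0,0],[0,0,0],255],[[0.1,0,0],[0,0,0],255],[[0.1,0,0],[0,0,0],255],[[0,0,0],[0,0,0],255],[[0,0,0],[0,0,0],255]]}}

```text
clock: 18.77
tcp_pos: [0.6484, -0.0041, 0.0974]
orientation: [0.72, 0.694, 0.0, -0.0]
wrist_force: [-0.6, 2.2, 2.0]
gripper_width: 0.0397
```

Run:
```python
from h import *
plan([0.6490,0.0084,0.097],[1,-0.037])
o=manip.get_obs();print(o['wrist_force'],o['torque']);p=manip.get_image('wrist')
np.savez('w10.npz',p=np.array([p],dtype=object),o=np.array([o],dtype=object))
cv2.imwrite('pics/w10.png',cv2.resize(p['color'][60:260,225:425,::-1],(600,600),interpolation=cv2.INTER_NEAREST))
```

```text
tcp [ 0.6484 -0.0041  0.0974] t 18.77 j [-0.08  0.69  1.49  0.    0.97 -0.04] w 0.0397
shift units [0.5   0.006 0.016]
tool y [ 0.9993 -0.0373 -0.    ] tilt z [-0.e+00  6.e-04 -1.e+00]
turn about tool z deg -0.0212848616909298 or 179.97871513830907 units -0.0042569723381859605
[-0.56815047  2.22371337  1.96285768] [ 0.25197661  0.03739456 -0.04409284]
```

View pics/w10.png

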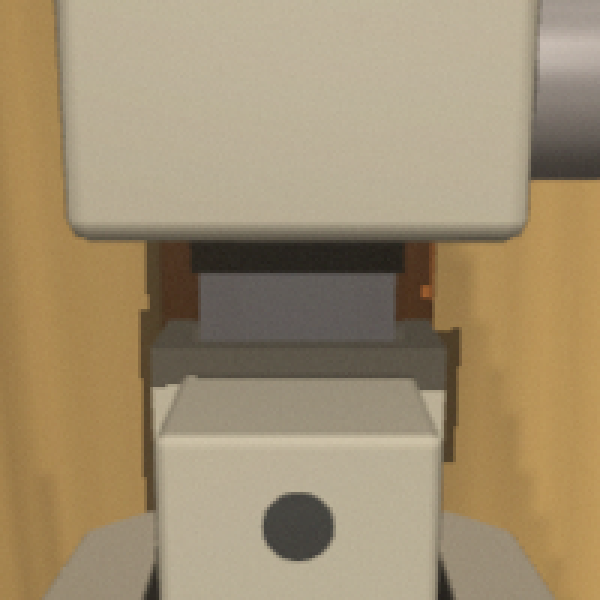

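Run:
```python
from h import *
z=np.load('w10.npz',allow_pickle=True);p=z['p'][0];o=z['o'][0]
a=p['color'].astype(int)
for c in (305,324,345): print(c,[(r,a[r,c,1]) for r in range(138,194)])
```

```text
305 [(138, np.int64(97)), (139, np.int64(85)), (140, np.int64(60)), (141, np.int64(42)), (142, np.int64(36)), (143, np.int64(36)), (144, np.int64(38)), (145, np.int64(35)), (146, np.int64(35)), (147, np.int64(34)), (148, np.int64(34)), (149, np.int64(35)), (150, np.int64(40)), (151, np.int64(81)), (152, np.int64(92)), (153, np.int64(89)), (154, np.int64(90)), (155, np.int64(92)), (156, np.int64(89)), (157, np.int64(93)), (158, np.int64(91)), (159, np.int64(91)), (160, np.int64(91)), (161, np.int64(91)), (162, np.int64(91)), (163, np.int64(87)), (164, np.int64(89)), (165, np.int64(92)), (166, np.int64(90)), (167, np.int64(89)), (168, np.int64(89)), (169, np.int64(91)), (170, np.int64(91)), (171, np.int64(88)), (172, np.int64(89)), (173, np.int64(86)), (174, np.int64(74)), (175, np.int64(74)), (176, np.int64(86)), (177, np.int64(86)), (178, np.int64(85)), (179, np.int64(88)), (180, np.int64(89)), (181, np.int64(84)), (182, np.int64(85)), (183, np.int64(84)), (184, np.int64(83)), (185, np.int64(76)), (186, np.int64(125)), (187, np.int64(143)), (188, np.int64(141)), (189, np.int64(139)),
[... 1766 characters left out ...]
(161, np.int64(90)), (162, np.int64(92)), (163, np.int64(90)), (164, np.int64(90)), (165, np.int64(89)), (166, np.int64(91)), (167, np.int64(90)), (168, np.int64(92)), (169, np.int64(89)), (170, np.int64(88)), (171, np.int64(88)), (172, np.int64(89)), (173, np.int64(81)), (174, np.int64(77)), (175, np.int64(75)), (176, np.int64(81)), (177, np.int64(83)), (178, np.int64(87)), (179, np.int64(85)), (180, np.int64(85)), (181, np.int64(85)), (182, np.int64(85)), (183, np.int64(85)), (184, np.int64(78)), (185, np.int64(74)), (186, np.int64(130)), (187, np.int64(144)), (188, np.int64(141)), (189, np.int64(141)), (190, np.int64(141)), (191, np.int64(145)), (192, np.int64(143)), (193, np.int64(143))]
```

Run:
```python
from h import *
z=np.load('w10.npz',allow_pickle=True);p=z['p'][0];o=z['o'][0]
print('strip',onz(p,[[324,150.7]],0.06,o), 'tcp',o['tcp_pos'])
print('face candidates z=.06@173.6',onz(p,[[324,173.6]],0.06,o),'z=.066@175.',onz(p,[[324,175]],0.066,o))
d=np.array([0.037,1,0])/np.hypot(1,.037)
c=np.array([o['tcp_pos'][0],o['tcp_pos'][1]+0.0004,0])
for off,zz,n in [(35,.06,'face bar'),(35,.066,'skirt top edge'),(31,.066,'block foot'),(31,.104,'block top'),(35,.039,'face bottom')]:
    print(n,proj(p,c+d*off/1000+[0,0,zz],o))
```

```text
strip [[0.65056748 0.04291771 0.06      ]] tcp [ 0.64838517 -0.00407897  0.09738533]
face candidates z=.06@173.6 [[0.65012782 0.03089133 0.06      ]] z=.066@175. [[0.65015348 0.0314181  0.066     ]]
face bar [[323.11638933 172.87163216]]
skirt top edge [[323.07528801 175.26656079]]
block foot [[323.07721408 182.93876085]]
block top [[322.74248688 204.42409077]]
face bottom [[323.24201499 165.5513917 ]]
```

Call:
{"fn": "drive_tool", "kwargs": {"targets": [[[0.08,0,0],[0,0,0],255],[[0.1,0,0],[0,0,0],255],[[0.1,0,0],[0,0,0],255],[[0.08,0,0],[0,0,0],255],[[0.05,0,0],[0,0,0],255],[[0.03,0,0],[0,0,0],255],[[0,0,0],[0,0,0],255],[[0,0,0],[0,0,0],255],[[0,0,0],[0,0,0],255]]}}

```text
clock: 19.57
tcp_pos: [0.6488, 0.0067, 0.0974]
orientation: [0.72, 0.694, 0.0, -0.0]
wrist_force: [-0.2, 1.1, 2.2]
gripper_width: 0.0398
```

Run:
```python
from h import *
o=manip.get_obs();print(o['wrist_force'],o['torque'],o['tcp_pos']);p=manip.get_image('wrist')
np.savez('w11.npz',p=np.array([p],dtype=object),o=np.array([o],dtype=object))
cv2.imwrite('pics/w11.png',cv2.resize(p['color'][130:230,265:385,::-1],(720,600),interpolation=cv2.INTER_NEAREST))
a=p['color'].astype(int)
for c in (305,324,345): print(c,[(r,int(a[r,c,1])) for r in range(155,192)])
```

```text
[-0.16804307  1.11167155  2.19437649] [ 0.07214103  0.08036099 -0.00616029] [0.64881948 0.00669911 0.09741809]
305 [(155, 168), (156, 169), (157, 169), (158, 169), (159, 169), (160, 170), (161, 168), (162, 156), (163, 134), (164, 118), (165, 105), (166, 90), (167, 61), (168, 42), (169, 37), (170, 40), (171, 64), (172, 87), (173, 81), (174, 79), (175, 76), (176, 85), (177, 84), (178, 89), (179, 87), (180, 86), (181, 87), (182, 88), (183, 85), (184, 81), (185, 76), (186, 75), (187, 73), (188, 74), (189, 75), (190, 75), (191, 77)]
324 [(155, 170), (156, 168), (157, 169), (158, 171), (159, 169), (160, 168), (161, 166), (162, 155), (163, 137), (164, 121), (165, 106), (166, 88), (167, 61), (168, 46), (169, 39), (170, 39), (171, 66), (172, 84), (173, 86), (174, 78), (175, 73), (176, 84), (177, 88), (178, 86), (179, 87), (180, 85), (181, 83), (182, 85), (183, 86), (184, 82), (185, 77), (186, 75), (187, 76), (188, 74), (189, 74), (190, 74), (191, 74)]
345 [(155, 169), (156, 169), (157, 168), (158, 168), (159, 168), (160, 168), (161, 167), (162, 154), (163, 138), (164, 121), (165, 104), (166, 89), (167, 60), (168, 41), (169, 36), (170, 34), (171, 53), (172, 82), (173, 86), (174, 76), (175, 77), (176, 81), (177, 86), (178, 86), (179, 83), (180, 87), (181, 86), (182, 83), (183, 84), (184, 79), (185, 77), (186, 75), (187, 76), (188, 75), (189, 77), (190, 75), (191, 74)]
```

View pics/w11.png

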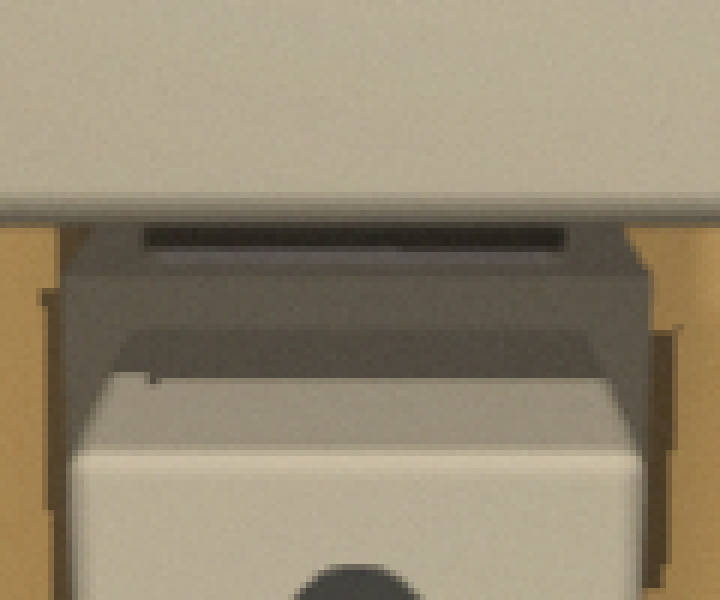

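Call:
{"fn": "drive_tool", "kwargs": {"targets": [[[0.02,0,0],[0,0,0],255],[[0.02,0,0],[0,0,0],255],[[0,0,0],[0,0,0],255],[[0,0,0],[0,0,0],255],[[0,0,0],[0,0,0],255]]}}

```text
clock: 20.03
tcp_pos: [0.6489, 0.0073, 0.0974]
orientation: [0.72, 0.694, -0.0, 0.0]
wrist_force: [0.1, -2.3, 2.1]
gripper_width: 0.0396
```

Run:
```python
from h import *
o=manip.get_obs();print(o['wrist_force'],o['torque'],o['tcp_pos']);p=manip.get_image('wrist')
np.savez('w12.npz',p=np.array([p],dtype=object),o=np.array([o],dtype=object))
cv2.imwrite('pics/w12.png',cv2.resize(p['color'][150:200,285:365,::-1],(800,500),interpolation=cv2.INTER_NEAREST))
a=p['color'].astype(int)
for c in (305,324,345): print(c,[(r,int(a[r,c,1])) for r in range(163,182)])
print(np.round(a[160:180,310:340].mean(1)))
```

```text
[ 0.05509429 -2.29196321  2.11172803] [-0.41844294  0.11963306  0.01939667] [0.64885486 0.00734127 0.09741363]
305 [(163, 162), (164, 145), (165, 132), (166, 114), (167, 100), (168, 86), (169, 54), (170, 38), (171, 39), (172, 54), (173, 75), (174, 76), (175, 75), (176, 82), (177, 87), (178, 86), (179, 86), (180, 85), (181, 84)]
324 [(163, 164), (164, 147), (165, 130), (166, 114), (167, 100), (168, 83), (169, 53), (170, 37), (171, 39), (172, 53), (173, 77), (174, 79), (175, 78), (176, 82), (177, 86), (178, 85), (179, 87), (180, 86), (181, 85)]
345 [(163, 161), (164, 147), (165, 131), (166, 115), (167, 102), (168, 85), (169, 52), (170, 35), (171, 36), (172, 51), (173, 75), (174, 75), (175, 76), (176, 84), (177, 84), (178, 83), (179, 85), (180, 86), (181, 86)]
[[180. 169. 145.]
 [179. 168. 145.]
 [179. 168. 145.]
 [172. 162. 139.]
 [157. 147. 127.]
 [140. 132. 112.]
 [123. 115.  98.]
 [106. 100.  85.]
 [ 90.  85.  72.]
 [ 55.  51.  43.]
 [ 41.  38.  32.]
 [ 42.  38.  32.]
 [ 57.  53.  48.]
 [ 82.  77.  70.]
 [ 84.  78.  68.]
 [ 81.  75.  64.]
 [ 89.  83.  71.]
 [ 93.  86.  74.]
 [ 92.  86.  73.]
 [ 92.  86.  73.]]
```

View pics/w12.png

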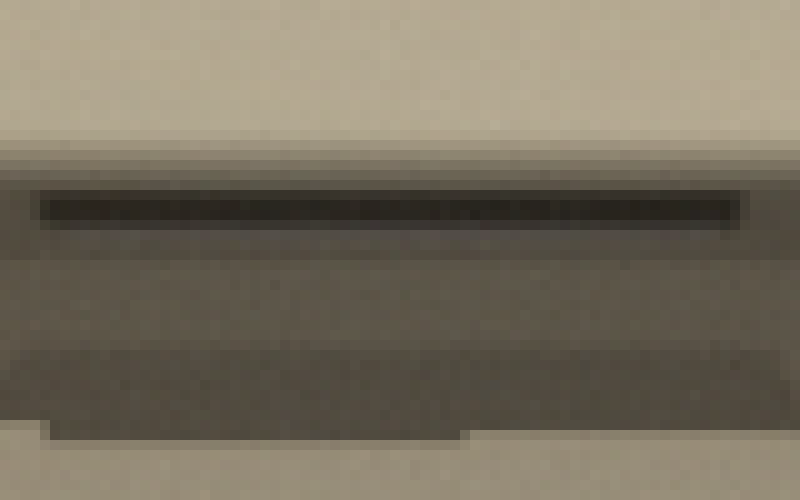

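Call:
{"fn": "drive_tool", "kwargs": {"targets": [[[0.02,0,0],[0,0,0],255],[[0,0,0],[0,0,0],255],[[0,0,0],[0,0,0],255],[[0,0,0],[0,0,0],255],[[0,0,0],[0,0,0],255]]}}

```text
clock: 20.5
tcp_pos: [0.6489, 0.008, 0.0974]
orientation: [0.72, 0.694, 0.0, 0.0]
wrist_force: [0.9, -1.8, 2.4]
gripper_width: 0.0397
```

Run:
```python
from h import *
o=manip.get_obs();print(o['wrist_force'],o['tcp_pos']);p=manip.get_image('wrist')
np.savez('w13.npz',p=np.array([p],dtype=object),o=np.array([o],dtype=object))
a=p['color'].astype(int)
cv2.imwrite('pics/w13.png',cv2.resize(p['color'][150:200,285:365,::-1],(800,500),interpolation=cv2.INTER_NEAREST))
print(np.round(a[166:180,310:340].mean(1)))
```

```text
[ 0.87490954 -1.81879097  2.4429338 ] [0.64887457 0.0079716  0.09739842]
[[151. 141. 121.]
 [133. 125. 107.]
 [117. 109.  92.]
 [101.  94.  80.]
 [ 76.  71.  60.]
 [ 49.  46.  39.]
 [ 42.  38.  32.]
 [ 46.  43.  36.]
 [ 74.  69.  58.]
 [ 81.  75.  64.]
 [ 90.  83.  71.]
 [ 93.  86.  73.]
 [ 92.  86.  73.]
 [ 92.  85.  73.]]
```

View pics/w13.png

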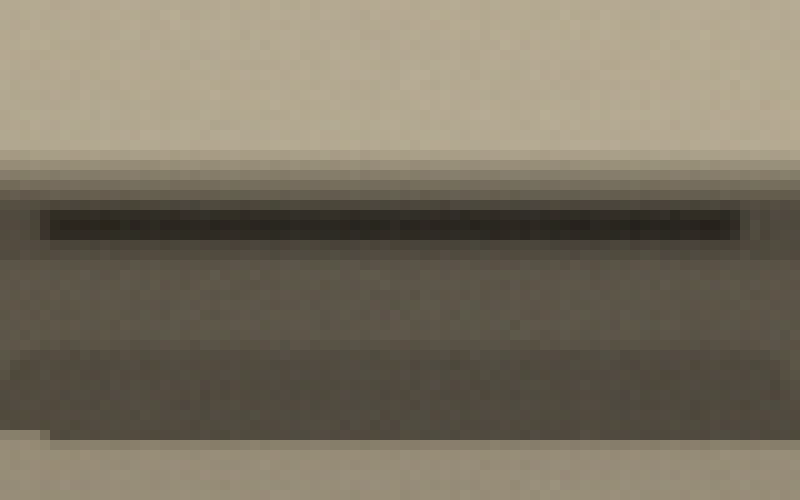

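The grey bar between strip and face has just vanished, so the leading face meets the strip edge. I'll let go and lift off.

Call:
{"fn": "drive_tool", "kwargs": {"targets": [[[0,0,0],[0,0,0],0],[[0,0,0],[0,0,0],0],[[0,0,0],[0,0,0],0],[[0,0,0],[0,0,0],0],[[0,0,0],[0,0,0],0],[[0,0,0],[0,0,0],0],[[0,0,0],[0,0,0],0],[[0,0,-0.3],[0,0,0],0],[[0,0,-0.7],[0,0,0],0],[[0,0,-0.9],[0,0,0],0],[[0,0,-0.9],[0,0,0],0],[[0,0,-0.6],[0,0,0],0],[[0,0,-0.3],[0,0,0],0],[[0,0,0],[0,0,0],0],[[0,0,0],[0,0,0],0]]}}

```text
clock: 21.8
tcp_pos: [0.6487, 0.008, 0.1896]
orientation: [0.72, 0.694, -0.0, -0.0]
wrist_force: [0.1, -0.2, 0.1]
gripper_width: 0.0932
```

Run:
```python
from h import *
o=manip.get_obs();print(o['wrist_force'],o['tcp_pos']);p=manip.get_image('wrist')
np.savez('w14.npz',p=np.array([p],dtype=object),o=np.array([o],dtype=object))
a=p['color'].astype(int)
cv2.imwrite('pics/w14.png',cv2.resize(p['color'][60:220,240:400,::-1],(600,600),interpolation=cv2.INTER_NEAREST))
```

```text
[ 0.08396566 -0.19027259  0.10016187] [0.64865556 0.00797729 0.18957527]
```

View pics/w14.png

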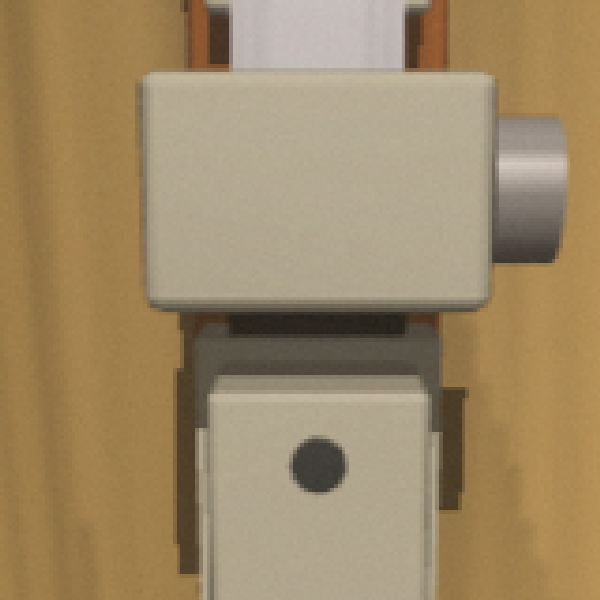

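Call:
{"fn": "drive_tool", "kwargs": {"targets": [[[-0.4,0,0],[0,0,0],0],[[-0.7,0,0],[0,0,0],0],[[-0.4,0,0],[0,0,0],0],[[0,0,0],[0,0,0],0],[[0,0,0],[0,0,0],0],[[0,0,0],[0,0,0],0]]}}

```text
clock: 22.35
tcp_pos: [0.6473, -0.0293, 0.1896]
orientation: [0.72, 0.694, -0.0, -0.0]
wrist_force: [0.0, 0.1, -0.1]
gripper_width: 0.0928
```

Run:
```python
from h import *
o=manip.get_obs();print(o['tcp_pos']);p=manip.get_image('wrist')
r,t=campose(p,o);print('cam',t)
np.savez('w15.npz',p=np.array([p],dtype=object),o=np.array([o],dtype=object))
a=p['color'].astype(int)
cv2.imwrite('pics/w15.png',cv2.resize(p['color'][40:200,240:400,::-1],(600,600),interpolation=cv2.INTER_NEAREST))
for c in (310,324,338):
  print(c,[(q,int(a[q,c,1])) for q in range(90,140)])
for y,z,n in [(.0534,.105,'idler top edge'),(.0434,.06,'mark'),(.0434,.066,'skirt edge@mark'),(.0394,.066,'block foot'),(.0394,.104,'blocktop')]: print(n,proj(p,[.650,y,z],o))
```

```text
[ 0.64734136 -0.02928385  0.18956567]
cam [0.65075588 0.04365986 0.33401142]
310 [(90, 37), (91, 39), (92, 34), (93, 40), (94, 34), (95, 37), (96, 39), (97, 36), (98, 36), (99, 49), (100, 77), (101, 84), (102, 86), (103, 86), (104, 87), (105, 79), (106, 142), (107, 178), (108, 177), (109, 173), (110, 170), (111, 171), (112, 172), (113, 166), (114, 169), (115, 169), (116, 170), (117, 171), (118, 169), (119, 171), (120, 170), (121, 171), (122, 172), (123, 170), (124, 168), (125, 169), (126, 168), (127, 169), (128, 169), (129, 169), (130, 170), (131, 168), (132, 171), (133, 170), (134, 170), (135, 167), (136, 171), (137, 171), (138, 171), (139, 168)]
324 [(90, 36), (91, 35), (92, 36), (93, 38), (94, 36), (95, 38), (96, 35), (97, 38), (98, 37), (99, 50), (100, 77), (101, 88), (102, 86), (103, 86), (104, 86), (105, 81), (106, 144), (107, 180), (108, 178), (109, 171), (110, 169), (111, 168), (112, 168), (113, 170), (114, 169), (115, 171), (116, 168), (117, 168), (118, 171), (119, 115), (120, 73), (121, 66), (122, 63), (123, 63), (124, 66), (125, 68), (126, 65), (127, 66), (128, 64), (129, 
[... 204 characters left out ...]
 (98, 37), (99, 50), (100, 80), (101, 84), (102, 86), (103, 85), (104, 88), (105, 76), (106, 145), (107, 179), (108, 180), (109, 173), (110, 169), (111, 170), (112, 171), (113, 167), (114, 168), (115, 170), (116, 171), (117, 170), (118, 170), (119, 169), (120, 169), (121, 169), (122, 171), (123, 168), (124, 168), (125, 168), (126, 167), (127, 169), (128, 169), (129, 170), (130, 170), (131, 170), (132, 172), (133, 169), (134, 169), (135, 169), (136, 170), (137, 170), (138, 167), (139, 169)]
idler top edge [[322.78239004  82.10422807]]
mark [[323.58115692  98.80889617]]
skirt edge@mark [[323.55882373  98.81782053]]
block foot [[323.76084133 104.46246479]]
blocktop [[323.62635465 105.45725291]]
```

View pics/w15.png

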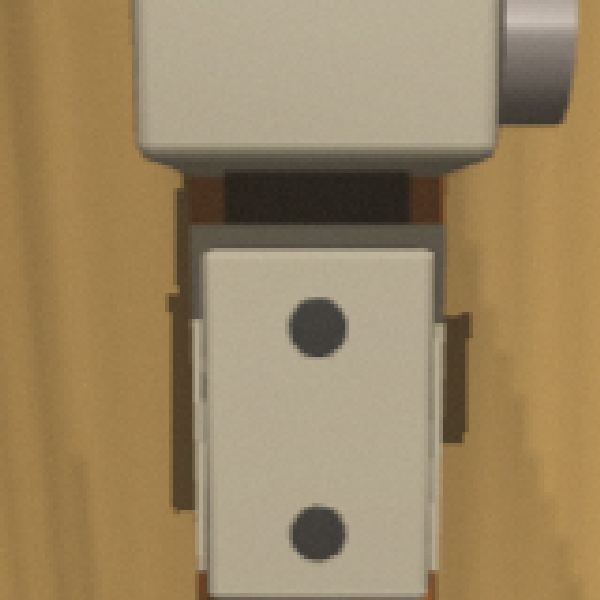

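Run:
```python
from h import *
z=np.load('w15.npz',allow_pickle=True);p=z['p'][0];o=z['o'][0]
a=p['color'].astype(int);print([(q,int(a[q,324,1])) for q in range(78,92)])
print('foot',onz(p,[[324,85.8]],.06,o),'strip end/skirt',onz(p,[[324,99.4]],.066,o),onz(p,[[324,99.4]],.06,o))
P=onz(p,[[324.5,127],[324.5,182.3]],.104,o);print(P.mean(0),np.linalg.norm(P[0]-P[1]))
for c in ['side','top']:
    q=manip.get_image(c);save(q,c+'9.png')
    for t in ['collar','mark','jar','spool','driver']:
        for d in manip.place_of(q,t)[:5]: print(c,t,round(d['confidence'],2),np.round(d['centre'],3))
```

```text
[(78, 155), (79, 132), (80, 110), (81, 92), (82, 79), (83, 71), (84, 73), (85, 54), (86, 39), (87, 36), (88, 38), (89, 38), (90, 36), (91, 35)]
foot [[0.65065435 0.05267439 0.06      ]] strip end/skirt [[0.65030726 0.04297768 0.066     ]] [[0.65029721 0.0429624  0.06      ]]
[0.64940265 0.00784521 0.104     ] 0.03636057327658306
side collar 0.92 [ 0.385 -0.022  0.001]
side collar 0.88 [ 0.329  0.086 -0.004]
side collar 0.6 [0.54  0.204 0.001]
side collar 0.56 [0.648 0.006 0.038]
side mark 0.54 [0.646 0.042 0.061]
side mark 0.31 [ 0.469 -0.127 -0.002]
side jar 0.6 [ 0.471 -0.127 -0.002]
side spool 0.73 [0.562 0.405 0.008]
side spool 0.34 [ 0.639 -0.136  0.058]
side driver 0.9 [ 0.549 -0.35   0.001]
top collar 0.97 [0.406 0.196 0.002]
top collar 0.96 [0.546 0.205 0.001]
top collar 0.7 [0.651 0.044 0.066]
top collar 0.36 [ 0.465  0.084 -0.001]
top mark 0.88 [0.652 0.045 0.062]
top jar 0.51 [ 0.471 -0.122 -0.004]
top spool 0.81 [0.562 0.409 0.   ]
top driver 0.97 [ 0.55  -0.349  0.002]
top driver 0.62 [0.652 0.039 0.004]
```

View pics/side9.png

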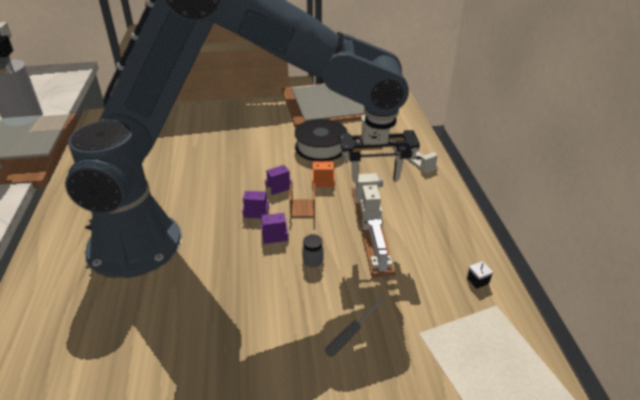

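The side picture shows the collar at about (370,195), seated on the bar in front of the idler. The bystanders are in place and the gripper is clear. From straight above, 9.7 mm of the 10 mm strip shows and no bare bar.

```bash
python3 -c "
from plant import manip
print(manip.hand_in()); print(manip.get_obs()['clock'])"
```

```text
the job is handed in; nothing more can be done
None
the job is handed in; nothing more can be done
```

The white collar is on the rail at the mark, released and seated, and I handed the job in at about 23 s of the 64 s allowed.

- **What I did:** I took the collar out of the cradle by its ends, lowered it onto the open stretch of the bar and let go. I then gripped it again across its 40 mm width and slid it under the flanges to the strip. The highest wrist force I read was about 5 N, when the jaws first closed on the collar. The slide stayed under 3 N, with no sign of touching the idler block.
- **Position check:** From straight above, about 9.7 mm of the 10 mm strip shows between the collar and the idler block, with no bare bar in between. Its face is therefore level with the mark to within about 0.5 mm, possibly 0.3 mm past it. My separate estimates of the mark's position differed by about 0.5 mm.
- **Surroundings:** The jar, spool and screwdriver measured where they started, within the networks' error. I never went near the orange and purple look-alikes. After letting go, the open gripper stood clear above the rail.
- **Disagreement:** The top camera's network put the collar about 36 mm further along, at the mark itself. The gripper was partly in its view then, and the wrist and side pictures contradict it.

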